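Fit the star wheel and its guide to the canister indexer

ROBOT

A 6-joint arm with a two-finger parallel gripper is mounted at the origin on a cart in front of the work surface, level with it; the furniture and walls round the work are solid. World frame = base frame: x ahead of the robot, y to its left, z up, the work surface at z = 0. Lengths are in m, angles in rad, forces in N, time in s.
With the tool pointing down it reaches from about 0.35 to 0.725 m from the base axis. Payload 4.3 kg.
Tool frame: the origin (TCP) lies at the very end of the fingers, on their centre line; the grasp point (between the pads) lies 19 mm behind it; z points along the fingers, y is the direction in which the jaws open and shut (so a half turn about z gives the same grasp; the last joint's range is limited). The gripper opens to 85 mm and grips with 20 to 120 N. Pads are 22 mm wide; open, the fingers measure 114 mm over their backs; the gripper's body (76 mm by 85 mm) begins 54 mm behind the grasp point. The pads swing forward as they close: fully open they stand 13 mm farther back than shut.
Start: joints at [1.157, 0.377, 0.081, 1.274, 0, 1.46], TCP at [0.172, 0.549, 0.231] pointing down, gripper open.
Joint ranges: [-2.72, 2.72], [-0.84, 1.66], [-1.02, 1.22], [-1.77, 2.12], [-1.37, 1.28], [-3.14, 3.14]. Speed limits (rad/s): [2.57, 2.57, 3.14, 3.14, 3.14, 3.14].

INTERFACE

Orientations are given as a rotation vector (axis times angle).
In Python, from cell import bot gives the robot as it stands.
- The arm moves only by the tool servo_tool, never from a script. Its argument "targets" is a list of rows, each a list of 3 entries, a list of its own where there are three numbers: the opening in per cent of the stroke, from 0 (shut) to 100 (fully open), then the shift along the tool's x, y, z in m, then the turn, a rotation vector about the tool's x, y, z in rad. A call has 1 to 10 rows; each row is the pose to reach, as a shift and turn from the pose commanded when the call began, along the tool's axes at that moment; what a row does not reach only later rows make up. A row lasts 1/8 s, in which the tool goes at most 62.5 mm and 10.7 degrees, less where a joint would pass 70% of its speed; a pose out of reach is approached as far as the arm can. A call with a gripper value outside its range is refused whole. The fingers move at their own pace and stop on an object; "force" is the grip in N (left out, the last holds). Time passes only in rows, so rows that repeat a pose let the fingers close. It gives the time, the measured TCP pose, the force and the opening at its end, in the units of the state.
- bot.observe(): the state, without advancing time (a new reading comes with each control period).
- bot.grab_frame(name): name is "scene" or "top"; returns (picture, depth): 400x640x3 uint8, red, green, blue; 400x640 float32, m along the optical axis (not along the pixel's ray), 0 where there is no reading.
- bot.camera_info(name): a dict with "camera_matrix" (3x3 intrinsics, pixels), "eye" and "rotation" of the camera in the world. Camera axes: x right, y down, z forward; pixel columns grow to the right and rows downward; lengths in m; the calibration is good to about 2 mm. A picture is of the moment at which its call begins. camera_info takes no time and is no camera call.
- bot.sign_off(): hands the job in, once; it reports no verdict.
Trained networks look in the newest picture that a camera, given by its name, has taken for a name from the list of things; names that differ only in an ending like _2 or _b are one class to them, and where a whole thing is asked for, a point or a joint stands for the part that bears it (a point fixed in the world has none). Each returns a list of dicts, best first, with "confidence" (0 to 1); they miss things now and then, are a little off and sometimes report something else, mostly with a low value. They report only what shows in the picture. A call takes as long as a camera call.
- bot.look_for(camera, name): "position" ([column, row] in pixels, amid what is visible of it).
- bot.trace(camera, name): "mask" (400x640 bool, what is visible of it) and "position" ([column, row] in pixels, amid what is visible of it).
- bot.place_of(camera, name): "position" ([column, row] in pixels: a listed point, or the origin of a listed thing).
The state is a dict: "time": time; "joint_pos": joint angles; "qvel": joint speeds; "joint_torque": joint torques, N m; "position": TCP position; "orientation": TCP orientation; "force": force on the tool from outside, world axes, zero at the start; "wrist_torque": the same for the moment, N m; "opening": finger opening in m.
Only numpy, scipy, OpenCV 4.12 (cv2) and the standard library are available. Lean on these libraries where they do the work, as an engineer would, in place of code of your own. Each camera call takes 0.05 s, during which the arm holds its last target. There are 200 camera calls.

TASK

Set the canister indexer up for the small canisters: turn the star wheel so that its three bolt holes line up with the three studs on the hub and lower it over them until it lies flat on the hub flange, and push the curved guide, hollow side towards the hub, down between the spring clips of its two slotted posts until it sits fully home on the sill. Either part may be fitted first; leave the canisters and tools around it where they are.

Things in the scene. Friction and masses are not known exactly. Their poses are not given: they have to be found in the camera images.
- indexer: Canister indexer fixed to the bench: aluminium base plate 277 x 224 x 16 mm, round behind, with a round drive housing that carries the hub. Origin on the bench on the hub's axis, z up. On its -x side is the guide's bracket: a curved sill (radius 130 to 146 mm about the hub axis, top 52 mm above the bench) between two slotted posts (102 mm high, x = -104 to -132, y = +-76 to +-103 mm).
- guide_seat (a point): Where the guide's origin must come: on the sill, 52 mm above the bench, 136 mm from the hub axis, at (-136, 0, 52) mm in the indexer's frame. Axes as the indexer's; the seated guide's axes are the same.
- slot_l (a point): Floor of the slot in the +y post, level with the sill, at (-118, 85.5, 52) mm in the indexer's frame. Slot 13 mm wide (x), open at the top and towards the other post, end wall at y = 95; mouth flares 4 mm a side over the top 6 mm. A sprung steel leaf lines each side: 5.2 mm apart at rest, giving way to 10 mm. Pushing the guide in takes up to about 15 N; it does not drop in by its weight.
- slot_r (a point): The same for the -y post, at (-118, -85.5, 52) mm in the indexer's frame.
- hub: Dark steel flange, 106 mm across, on top of the indexer. Origin at the middle of its flat upper face, 74 mm above the bench; z up. Three steel studs stand on it 40 mm from the axis, at 90, 210 and 330 degrees from its x axis: 12 mm thick, 28 mm tall, the top 10 mm tapering to 5 mm. Held stiffly by its gearbox (1.5 N m), at any angle within 60 degrees either way of the indexer's.
- star_wheel: White star wheel, 180 mm across, 14 mm thick, about 0.4 kg, six pockets (radius 35 mm) in its rim, lying handle up. Origin: centre of its underside, z up. Three through holes, 15 mm wide, 40 mm from the centre, at 90, 210, 330 degrees from x. Handle bar along x over the centre: 92 long, 16 wide (y), 14 tall, its middle 54 mm above the underside; legs at x = +-39. Seated, its origin is the hub's.
- guide: White guide, about 0.2 kg: upright strip 10 mm thick, 50 tall, curved (radius 136 mm, 64 degrees), on edge on the bench. Origin: bottom, middle of its length and thickness; z up, x to the hollow side, y along it. A flat grip tab, 44 mm long (y), 10 thick (x), rises over the origin to 74 mm. At each end an ear, 8 mm thick (x), 44 tall, foot chamfered, at x = +18, reaching to y = +-92.
- canister_a: Black canister with blue lid, 67 mm across, 133 mm tall, standing on the bench; bystander. Origin at the centre of its underside.
- canister_b: A second canister like it; bystander. Origin at the centre of its underside.
- hex_key: L-shaped hex key with orange sleeve, 105 mm long, lying on the bench; bystander. Origin under its middle.
- tape_measure: Yellow tape measure, 35 x 72 mm, 68 mm tall, standing on the bench; bystander. Origin under its middle.

How it is judged:
By the outcome, as a careful person would: the job done as asked, in the order asked, and still so for the second after the job is handed in, with the robot touching nothing.
It also fails if it takes over 54 s, if anything falls off the work surface, if the arm or the gripper's body presses on something with over 40 N, if the wrist force passes 120 N, or if a joint passes its speed limit or range.

## Working session

There is one attempt and no reset: what is moved stays moved. The work goes in short steps, Python scripts to look and compute and a tool call to move; the robot and the scene stay as the last step left them, time stands still between calls to the robot, and variables do not carry over. Pictures are saved under pics/ and viewed, about 8 in all and at most 12, crops included, and the job is handed in when it is done.

Besides the shell and the picture viewer there is one more tool, called as name([rows], argument=value, ...), one row to a line, values as JSON. servo_tool: Moves the arm, as the interface text tells. Its arguments: {"type":"object","properties":{"targets":{"type":"array","items":{"type":"array"}},"force":{"type":"number"}},"required":["targets"]}

```bash
mkdir -p pics; ls; python3 - <<'E'
from cell import bot
import cv2,numpy as np
for n in ("scene","top"):
    p,d=bot.grab_frame(n); cv2.imwrite(f"pics/{n}0.png",p[:,:,::-1]); np.save(f"{n}0.npy",d)
    c=bot.camera_info(n); print(n,c)
    for t in ("hub","star_wheel","guide","indexer","guide_seat","slot_l","slot_r","canister_a"):
        print(t,[(np.round(r["position"]),round(r["confidence"],2)) for r in bot.place_of(n,t)[:3]])
print(bot.observe())
E
```

```text
pics
scene {'camera_matrix': array([[446.57266698,   0.        , 321.12697606],
       [  0.        , 446.57266698, 194.35769835],
       [  0.        ,   0.        ,   1.        ]]), 'eye': array([-0.05533667, -0.76439342,  0.66300036]), 'rotation': array([-2.00473868,  0.73020988, -0.40711954])}
hub [(array([320., 190.]), 0.71), (array([261., 206.]), 0.33)]
star_wheel [(array([242., 187.]), 0.56)]
guide [(array([380., 309.]), 0.91)]
indexer [(array([315., 211.]), 0.87), (array([237., 186.]), 0.72)]
guide_seat [(array([278., 221.]), 0.98)]
slot_l [(array([313., 227.]), 0.98), (array([262., 207.]), 0.63), (array([273., 164.]), 0.48)]
slot_r [(array([313., 227.]), 0.98), (array([262., 207.]), 0.63), (array([273., 164.]), 0.48)]
canister_a [(array([425., 247.]), 0.92), (array([308., 177.]), 0.81)]
top {'camera_matrix': array([[378.54050726,   0.        , 315.90111716],
       [  0.        , 378.54050726, 193.47796828],
       [  0.        ,   0.        ,   1.        ]]), 'eye': array([ 0.41635442, -0.00694537,  1.17223566]), 'rotation': array([-2.11486786,  2.1629644 , -0.11531464])}
h
[... 378 characters left out ...]
161.]), 0.88), (array([401., 154.]), 0.64)]
{'time': 0.9, 'joint_pos': array([1.15672847e+00, 3.77300382e-01, 8.10389791e-02, 1.27438396e+00,
       1.73274064e-05, 1.46054633e+00]), 'qvel': array([ 0.00137225, -0.0001618 ,  0.00075916,  0.00304013,  0.00177537,
        0.00028856]), 'joint_torque': array([ 9.22760009e-04, -4.63508606e+01,  2.70160300e+01, -1.07075532e-04,
       -2.13756812e-04,  4.71148923e-06]), 'position': array([0.17200728, 0.54873595, 0.23134428]), 'orientation': array([4.75399239e-01, 3.10539196e+00, 2.36087080e-04]), 'force': array([-0.74240547,  0.15635974, -0.54456821]), 'wrist_torque': array([-0.03638337,  0.01949393,  0.07413229]), 'opening': 0.08562488387642171}
```

```bash
python3 -c "
import cv2
a=cv2.imread('pics/scene0.png');b=cv2.imread('pics/top0.png')
cv2.imwrite('pics/t.png',cv2.resize(b[80:350,140:500],(800,600),interpolation=cv2.INTER_CUBIC))"
```

```text
(no output)
```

View pics/scene0.png

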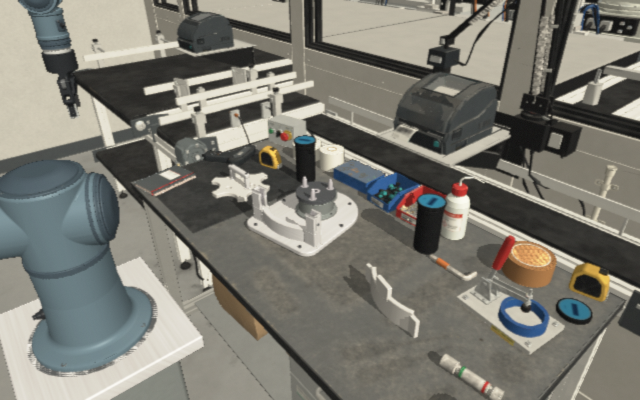

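View pics/t.png

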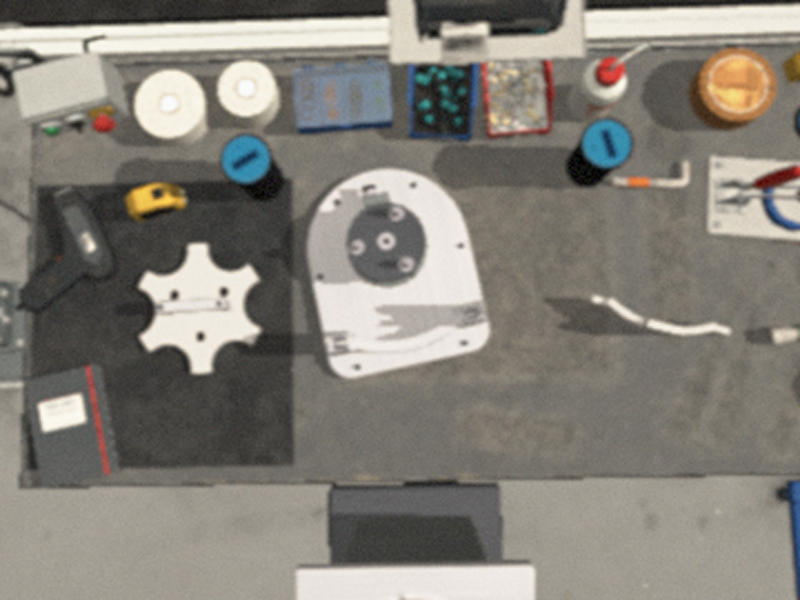

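The top view shows the wheel at crop (200,307), handle about level; the hub at (387,241) with studs at (397,213), (357,246), (405,264); the indexer's sill and posts facing the robot (bottom); and the guide at crop (595–730, 297–332). Now measuring with depth.

```bash
cat > h.py <<'E'
import numpy as np,cv2
from scipy.spatial.transform import Rotation as R
from cell import bot
def cloud(n,d):
    c=bot.camera_info(n);K=c["camera_matrix"]
    v,u=np.mgrid[0:400,0:640]
    P=np.stack([(u-K[0,2])/K[0,0]*d,(v-K[1,2])/K[1,1]*d,d],-1)
    W=P@R.from_rotvec(c["rotation"]).as_matrix().T+c["eye"]
    W[d==0]=np.nan
    return W
def proj(n,X):
    c=bot.camera_info(n)
    p=(np.atleast_2d(X)-c["eye"])@R.from_rotvec(c["rotation"]).as_matrix()@c["camera_matrix"].T
    return p[:,:2]/p[:,2:]
def ray(n,uv,z):
    c=bot.camera_info(n);K=c["camera_matrix"]
    d=R.from_rotvec(c["rotation"]).as_matrix()@np.linalg.solve(K,[uv[0],uv[1],1])
    return c["eye"]+d*(z-c["eye"][2])/d[2]
E
python3 - <<'E'
from h import *
t=cv2.imread("pics/top0.png");s=cv2.imread("pics/scene0.png")
W=cloud("top",np.load("top0.npy"));S=cloud("scene",np.load("scene0.npy"))
# bench check
print("bench z top",np.nanmedian(W[260:290,330:400,2]),"scene",np.nanmedian(S[270:290,300:340,2]))
def reg(C,x0,x1,y0,y1,z0,z1): 
    m=(C[...,0]>x0)&(C[...,0]<x1)&(C[...,1]>y0)&(C[...,1]<y1)&(C[...,2]>z0)&(C[...,2]<z1); return C[m]
x=ray("top",(230,218),.014);print("wheel~",x)
for lab,C in(("top",W),("scene",S)):
    q=reg(C,x[0]-.11,x[0]+.11,x[1]-.11,x[1]+.11,.008,.022);print(lab,"wheel disc",len(q),np.median(q,0),(q.min(0)+q.max(0))/2)
    q=reg(C,x[0]-.08,x[0]+.08,x[1]-.08,x[1]+.08,.05,.075)
    if len(q): print(" bar",len(q),q.mean(0),(q.min(0)+q.max(0))/2,np.linalg.svd((q-q.mean(0))[:,:2],full_matrices=False)[2][0], q[:,2].max())
    h=ray("top",(314,188),.074);q=reg(C,h[0]-.08,h[0]+.08,h[1]-.08,h[1]+.08,.068,.080);print(" hub",len(q),q.mean(0),(q.min(0)+q.max(0))/2)
    q=reg(C,h[0]-.08,h[0]+.08,h[1]-.08,h[1]+.08,.09,.11);print(" studs",len(q));print(np.round(q,3)[:40].tolist())
    q=reg(C,.2,.5,-.48,-.1,.04,.09);print(" guide",len(q));print(np.round(q[::max(1,len(q)//50)],3).tolist())
# colour upscaled crops
def crop(im,u0,u1,v0,v1,f): return cv2.resize(im[v0:v1,u0:u1],None,fx=f,fy=f,interpolation=cv2.INTER_CUBIC)
A=crop(t,195,365,145,260,4.7);cv2.imwrite("pics/a.png",A)
B=np.hstack([crop(t,390,480,190,250,4.4),crop(s,350,430,250,340,4.4)[:264]])
E
```

```text
bench z top -0.0008773199412641652 scene -0.000780652480540156
wheel~ [0.50389872 0.28913539 0.014     ]
top wheel disc 1561 [0.49526883 0.29235366 0.01400715] [0.50171541 0.2927808  0.01474605]
 bar 171 [0.50343533 0.29183997 0.06023952] [0.50379479 0.29297698 0.05848351] [-0.04116619  0.99915231] 0.06612856575532167
 hub 951 [0.58098382 0.02950697 0.07366787] [0.58123327 0.03088135 0.07404507]
 studs 38
[[0.623, 0.019, 0.093], [0.621, 0.016, 0.101], [0.621, 0.013, 0.101], [0.619, 0.019, 0.096], [0.619, 0.016, 0.099], [0.618, 0.013, 0.102], [0.618, 0.01, 0.1], [0.616, 0.019, 0.097], [0.615, 0.016, 0.102], [0.615, 0.013, 0.101], [0.616, 0.011, 0.094], [0.614, 0.017, 0.091], [0.614, 0.014, 0.094], [0.58, 0.069, 0.096], [0.58, 0.066, 0.091], [0.576, 0.072, 0.101], [0.576, 0.069, 0.101], [0.576, 0.066, 0.1], [0.574, 0.072, 0.098], [0.573, 0.069, 0.103], [0.574, 0.066, 0.096], [0.574, 0.064, 0.092], [0.571, 0.072, 0.096], [0.571, 0.069, 0.095], [0.571, 0.066, 0.097], [0.555, 0.006, 0.093], [0.555, 0.003, 0.098], [0.552, 0.009, 0.093], [0.551, 0.006, 0.101], [0.551, 0.003, 0.104], [0.552,
[... 3322 characters left out ...]
0.337, 0.065], [0.456, -0.327, 0.053], [0.457, -0.321, 0.046], [0.454, -0.356, 0.072], [0.452, -0.356, 0.071], [0.451, -0.354, 0.067], [0.451, -0.354, 0.065], [0.453, -0.355, 0.062], [0.458, -0.354, 0.056], [0.45, -0.346, 0.049], [0.453, -0.354, 0.051], [0.457, -0.358, 0.049], [0.448, -0.353, 0.045], [0.449, -0.36, 0.048], [0.45, -0.367, 0.049], [0.453, -0.372, 0.048], [0.452, -0.377, 0.05], [0.454, -0.383, 0.051], [0.456, -0.386, 0.05], [0.456, -0.389, 0.05], [0.455, -0.392, 0.049], [0.455, -0.395, 0.049], [0.453, -0.397, 0.049], [0.45, -0.397, 0.049], [0.45, -0.399, 0.048], [0.452, -0.405, 0.049], [0.453, -0.403, 0.041], [0.451, -0.411, 0.043], [0.451, -0.414, 0.041], [0.45, -0.42, 0.041]]
```

View pics/a.png

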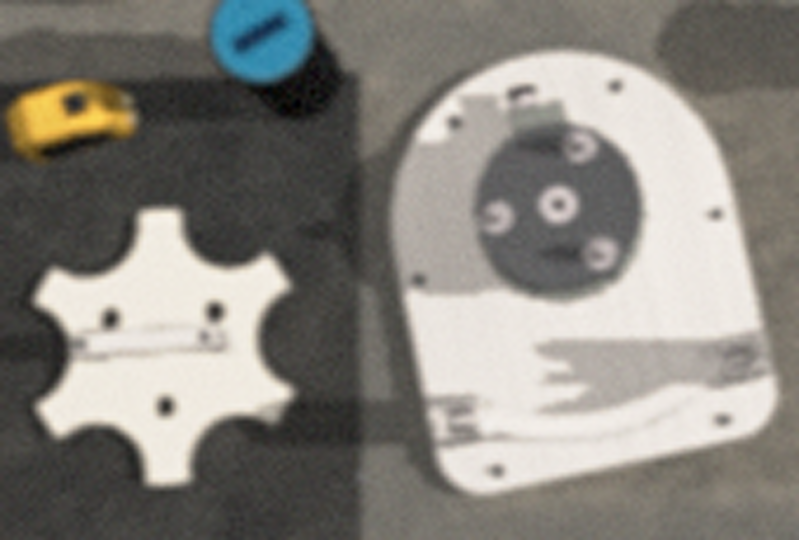

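Picture: wheel centre (164,347) in the crop with holes at (112,318), (215,311), (166,406); stud tips about (581,147), (497,217), (601,254); hub centre (558,205). The two cameras differ by about 3 to 7 mm, so I will use the gripper's known pose to tell which is right.

```bash
python3 - <<'E'
from h import *
f=4.7;o=np.array([195,145])
def w(uv,z,dh=.5): return ray("top",np.array(uv)/f+o-.4,z)
from scipy.optimize import least_squares
def fit(P,ang0):
    P=np.array(P)
    def m(p): return np.c_[p[0]+.04*np.cos(p[2]+ang0),p[1]+.04*np.sin(p[2]+ang0)]
    best=min((least_squares(lambda p:(m(p)-P[:,:2]).ravel(),[*P[:,:2].mean(0),a]) for a in np.arange(-2,2,.3)),key=lambda r:r.cost)
    return best.x,np.sqrt(best.cost)
ang=np.deg2rad([90,210,330])
hol=[w(u,.014) for u in((112,318),(215,311),(166,406))]
print("wheel",[fit([hol[i] for i in p],ang) for p in((0,1,2),(0,2,1),(1,2,0))])
st=[w(u,.102) for u in((581,147),(497,217),(601,254))];print(np.round(st,4))
print("hub",[fit([st[i] for i in p],ang) for p in((0,1,2),(1,0,2),(1,2,0),(2,1,0))])
print("hubcentre",w((558,205),.077))
for p in((350,220),(297,233)):pass
print("slots", w(((351-195)*f,(220-145)*f),.052), w(((297-195)*f,(233-145)*f),.052))
print("scene slots/seat", ray("scene",(313,227),.052),ray("scene",(262,207),.052),ray("scene",(278,221),.052),"hub",ray("scene",(320,190),.074))
print("guide top",ray("top",(433,231),0),"scene",ray("scene",(380,309),0))
o=bot.observe();Rt=R.from_rotvec(o["orientation"]).as_matrix();print(np.round(Rt,3))
E
```

```text
wheel [(array([ 0.50400848,  0.29050263, -2.89444591]), np.float64(0.06870586584924133)), (array([ 0.50400848,  0.29050263, -0.48231152]), np.float64(0.0005774177155000578)), (array([ 0.50400848,  0.29050263, -0.86902344]), np.float64(0.068704915515327))]
[[0.6126 0.0128 0.102 ]
 [0.5706 0.0649 0.102 ]
 [0.5464 0.0021 0.102 ]]
hub [(array([ 0.57653924,  0.02661284, -1.93747351]), np.float64(0.0016062627600159386)), (array([ 0.57653924,  0.02661284, -1.31213528]), np.float64(0.06803801267875756)), (array([0.57653924, 0.02661284, 0.15692159]), np.float64(0.001606262760016453)), (array([0.57653924, 0.02661284, 2.53838811]), np.float64(0.06804700328916471))]
hubcentre [0.58084122 0.02840356 0.077     ]
slots [ 0.48821336 -0.07902878  0.052     ] [0.45344988 0.0811715  0.052     ]
scene slots/seat [ 0.48795953 -0.07642031  0.052     ] [0.44450192 0.07766403 0.052     ] [ 0.43894859 -0.00134298  0.052     ] hub [0.5888663  0.01872698 0.074     ]
guide top [ 0.45107185 -0.33259438  0.        ] scene [ 0.45559245 -0.3314094   0.        ]
[[-0.954  0.299  0.   ]
 [ 0.299  0.954  0.   ]
 [ 0.     0.    -1.   ]]
```

servo_tool([
  [100,[-0.06,-0.02,0.0],[0,0,0.18]],
  [100,[-0.115,-0.042,0.0],[0,0,0.36]],
  [100,[-0.17,-0.064,0.0],[0,0,0.54]],
  [100,[-0.225,-0.085,0.01],[0,0,0.72]],
  [100,[-0.28,-0.106,0.02],[0,0,0.9]],
  [100,[-0.335,-0.127,0.03],[0,0,1.07]],
  [100,[-0.394,-0.148,0.05],[0,0,1.226]],
  [100,[-0.394,-0.148,0.05],[0,0,1.226]],
  [100,[-0.394,-0.148,0.05],[0,0,1.226]],
])

```text
time: 2.02
position: [0.5034, 0.2895, 0.1812]
orientation: [-2.175, -2.266, 0.001]
force: [-0.4, -0.5, 0.7]
opening: 0.0853
```

```bash
python3 - <<'E'
from h import *
o=bot.observe();Rt=R.from_rotvec(o["orientation"]).as_matrix();p=o["position"];print(np.round(Rt,3))
ims=[]
for n in("scene","top"):
    im,d=bot.grab_frame(n);im=im[:,:,::-1].copy();W=cloud(n,d)
    # gripper-ish points by depth in tool frame
    T=(W-p)@Rt;m=(abs(T[...,0])<.03)&(abs(T[...,1])<.075)&(T[...,2]<-.008)&(T[...,2]>-.06)
    for s in(-1,1):
        q=T[m&(s*T[...,1]>.03)]
        if len(q): print(n,s,len(q),"min",q.min(0),"max",q.max(0),"mean",q.mean(0))
    c=proj(n,p)[0];u,v=(c-[55,40]).astype(int);f=7
    C=cv2.resize(im[v:v+80,u:u+110],None,fx=f,fy=f,interpolation=cv2.INTER_CUBIC)[:, :]
    for y in(-.057,-.0425,.0425,.057):
        for x in(-.011,.011):
            q=proj(n,p+Rt@np.array([x,y,-.013]))[0]
            cv2.circle(C,tuple(int(k) for k in (q-[u,v]+.5)*f),3,(0,0,255),-1)
    for X in([.504,.29,.014],[.504+.045*np.cos(1.612),.29+.045*np.sin(1.612),.061],[.504-.045*np.cos(1.612),.29-.045*np.sin(1.612),.061]):
        q=proj(n,X)[0];cv2.circle(C,tuple(int(k) for k in (q-[u,v]+.5)*f),3,(0,255,0),-1)
    ims.append(cv2.resize(C,(400,291)))
    cv2.imwrite(f"pics/g_{n}.png",C)
cv2.imwrite("pics/b.png",cv2.resize(np.vstack(ims),(800,600)) if 0 else np.vstack(ims))
E
```

```text
[[-0.041  0.999 -0.001]
 [ 0.999  0.041  0.   ]
 [ 0.    -0.001 -1.   ]]
scene -1 116 min [-0.01664729 -0.07347464 -0.05990381] max [ 0.00682091 -0.04287488 -0.01285957] mean [-0.00866967 -0.05286643 -0.03806126]
scene 1 116 min [-0.01794506  0.03893059 -0.05971876] max [ 0.01134702  0.06946607 -0.01212747] mean [-0.00638134  0.04491913 -0.03805672]
top -1 28 min [-0.00934394 -0.05768273 -0.05943437] max [ 0.0106389  -0.0416787  -0.02014503] mean [-0.00378009 -0.04781865 -0.04073923]
top 1 26 min [-0.00914916  0.04347224 -0.05989403] max [ 0.00583915  0.0624117  -0.01681972] mean [-0.00542896  0.04888683 -0.03828582]
```

View pics/b.png

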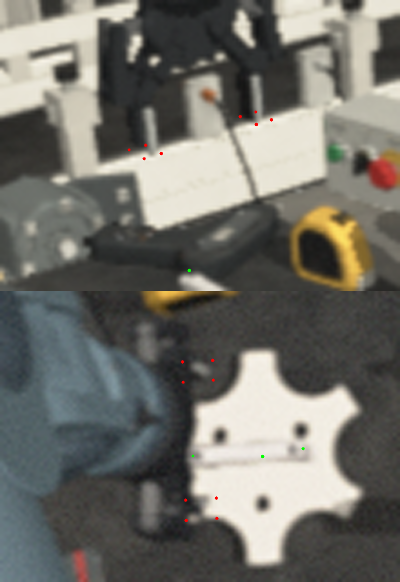

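Overlay: in the top view the projected fingertips agree with the visible ones (at (203,370) and (203,508)), and the wheel centre (262,456) matches the centroid of the holes, so the top camera is trusted; the scene camera is about 5 mm off. Descend and grip.

servo_tool([
  [100,[0.001,0.0006,0.05],[0,0,0]],
  [100,[0.001,0.0006,0.1],[0,0,0]],
  [100,[0.001,0.0006,0.135],[0,0,0]],
  [100,[0.001,0.0006,0.146],[0,0,0]],
  [0,[0.001,0.0006,0.146],[0,0,0]],
  [0,[0.001,0.0006,0.146],[0,0,0]],
  [0,[0.001,0.0006,0.146],[0,0,0]],
  [0,[0.001,0.0006,0.146],[0,0,0]],
  [0,[0.001,0.0006,0.146],[0,0,0]],
  [0,[0.001,0.0006,0.146],[0,0,0]],
], force=70)

```text
time: 3.38
position: [0.5049, 0.2911, 0.0366]
orientation: [2.175, 2.266, 0.003]
force: [-1.5, 0.1, 6.7]
opening: 0.0149
```

servo_tool([
  [0,[0.0,0.0,-0.05],[0,0,0]],
  [0,[0.0,0.0,-0.1],[0,0,0]],
  [0,[0.0,0.0,-0.14],[0,0,0]],
  [0,[-0.03,0.007,-0.15],[0,0,-0.08]],
  [0,[-0.08,0.019,-0.15],[0,0,-0.2]],
  [0,[-0.13,0.031,-0.15],[0,0,-0.32]],
  [0,[-0.18,0.043,-0.15],[0,0,-0.44]],
  [0,[-0.23,0.055,-0.15],[0,0,-0.56]],
  [0,[-0.266,0.063,-0.15],[0,0,-0.639]],
  [0,[-0.266,0.063,-0.15],[0,0,-0.639]],
])

```text
time: 4.62
position: [0.5782, 0.0246, 0.1845]
orientation: [-1.359, -2.831, 0.002]
force: [-0.8, 0.4, -4.2]
opening: 0.0144
```

```bash
cat > look.py <<'E'
from h import *
import sys
def look(name,boxes,f):
    o=bot.observe();print(o["time"],np.round(o["position"],4),np.round(o["force"],1),o["opening"])
    for n,(u,v,w,h) in boxes.items():
        im,d=bot.grab_frame(n);cv2.imwrite(f"pics/{name}_{n}_full.png",im[:,:,::-1]);np.save(f"{name}_{n}.npy",d)
        cv2.imwrite(f"pics/{name}_{n}.png",cv2.resize(im[v:v+h,u:u+w,::-1],None,fx=f,fy=f,interpolation=cv2.INTER_CUBIC))
E
python3 -c "
from look import *
look('w1',{'top':(245,135,130,80),'scene':(255,130,130,100)},3)
a=cv2.imread('pics/w1_top.png');b=cv2.imread('pics/w1_scene.png');cv2.imwrite('pics/w1.png',np.hstack([np.vstack([a,np.zeros((60,390,3),np.uint8)]),b]))"
```

```text
4.625 [0.5782 0.0246 0.1845] [-0.8  0.4 -4.2] 0.014423253403826922
```

View pics/w1.png

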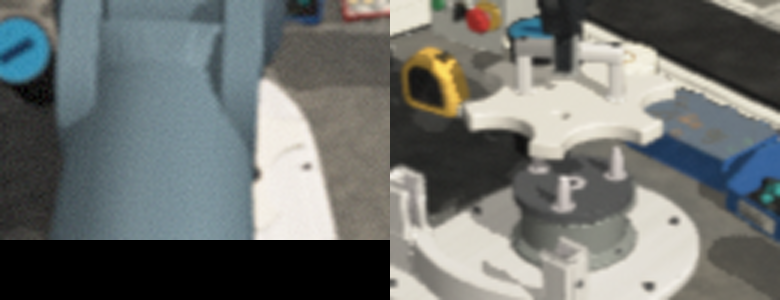

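Top view is blocked by the arm; the scene view shows the wheel held level over the hub, studs visible below. I'll fit wheel and stud models in the scene camera (a relative measurement).

```bash
cat > fit.py <<'E'
from h import *
from scipy.optimize import minimize
F=6
def rot(p,XY,z): 
    c,s=np.cos(p[2]),np.sin(p[2]);XY=np.asarray(XY)
    return np.c_[p[0]+c*XY[:,0]-s*XY[:,1],p[1]+s*XY[:,0]+c*XY[:,1],np.full(len(XY),z)]
def star():
    t=np.linspace(0,2*np.pi,720,endpoint=False);P=[]
    for a in t:   # radius along ray: min(90, entry to pocket)
        r=.09
        for k in range(6):
            b=a-k*np.pi/3;disc=.035**2-(.096*np.sin(b))**2
            if disc>0 and np.cos(b)>0: r=min(r,.096*np.cos(b)-disc**.5)
        P.append((r*np.cos(a),r*np.sin(a)))
    return np.array(P)
ST=star()
def px(n,X,o): return ((proj(n,X)-o+.5)*F-.5)
def fillp(M,P): cv2.fillPoly(M,[np.round(P*16).astype(np.int32)],1,shift=4)
def wheelmask(n,p,z0,o,sh):
    M=np.zeros(sh,np.uint8)
    for z in np.linspace(0,.014,8): fillp(M,px(n,rot(p,ST,z0+z),o))
    return M>0
def studmask(n,p,z0,o,sh,grow=0):
    M=np.zeros(sh,np.uint8);t=np.linspace(0,2*np.pi,24)
    for a in np.deg2rad([90,210,330]):
        P=[]
        for z,r in((0.004,.006),(.018,.006),(.028,.0025)):
            r+=grow
            P.append(px(n,rot(p,np.c_[.04*np.cos(a)+r*np.cos(t),.04*np.sin(a)+r*np.sin(t)],z0+z+(grow if z>.02 else 0)),o))
        for i in(0,1):
            h=cv2.convexHull(np.vstack(P[i:i+2]).astype(np.float32))[:,0];fillp(M,h)
    return M>0
def up(im,b): 
    u,v,w,h=b
    return cv2.resize(im[v:v+h,u:u+w],None,fx=F,fy=F,interpolation=cv2.INTER_LINEAR)
def opt(f,p0,s=(.006,.006,.06)):
    best=None
    for a in(-1,0,1):
        q=np.array(p0)+[0,0,a*.06]
        S=np.vstack([q,*(q+np.diag(s))]);r=minimize(f,q,method="Nelder-Mead",options=dict(initial_simplex=S,xatol=1e-5,fatol=1e-5,maxiter=150))
        if best is None or r.fun<best.fun: best=r
    return best
E
cat > run1.py <<'E'
from fit import *
g0=cv2.cvtColor(cv2.imread("pics/scene0.png"),cv2.COLOR_BGR2GRAY).astype(float);t0=cv2.cvtColor(cv2.imread("pics/top0.png"),cv2.COLOR_BGR2GRAY).astype(float)
i1=cv2.imread("pics/w1_scene_full.png");g1=cv2.cvtColor(i1,cv2.COLOR_BGR2GRAY).astype(float)
def studs(n,g,b,p0):
    G=up(g,b);o=np.array(b[:2])
    def f(p):
        m=studmask(n,p,.074,o,G.shape);r=studmask(n,p,.074,o,G.shape,.003)&~m
        return -(G[m].mean()-G[r].mean())/50
    r=opt(f,p0);return r.x,r.fun,studmask(n,r.x,.074,o,G.shape)
bs=(285,165,70,50);bt=(285,160,60,55)
rs,fs,ms=studs("scene",g0,bs,(.577,.024,.157));print("studs scene",rs,fs)
rt,ft,mt=studs("top",t0,bt,(.579,.028,.157));print("studs top",rt,ft)
b=(275,140,75,45);o=np.array(b[:2]);G=up(g1,b);N=(G>150)
z0=bot.observe()["position"][2]-.035
# ignore rows of handle: weight only pixels below bar region
def f(p):
    m=wheelmask("scene",p,z0,o,G.shape);k=cv2.dilate(m.astype(np.uint8),np.ones((25,25)))>0
    r=k&~m;return -(G[m].mean()-G[r].mean())/50
r=opt(f,(.5782,.0246,2.251));print("wheel scene",r.x,r.fun,z0)
def ov(g,b,m):
    G=cv2.cvtColor(up(g,b).astype(np.uint8),cv2.COLOR_GRAY2BGR);c,_=cv2.findContours(m.astype(np.uint8),0,2);cv2.drawContours(G,c,-1,(0,0,255),1);return G
A=[ov(g0,bs,ms),ov(t0,bt,mt),ov(g1,b,wheelmask("scene",r.x,z0,o,G.shape))]
H=max(a.shape[0] for a in A[:2]);top=np.hstack([cv2.copyMakeBorder(a,0,H-a.shape[0],0,0,0) for a in A[:2]])
w=max(top.shape[1],A[2].shape[1]);C=np.vstack([cv2.copyMakeBorder(a,0,0,0,w-a.shape[1],0) for a in(top,A[2])])
print(C.shape);cv2.imwrite("pics/f1.png",C)
E
python3 run1.py
```

```text
Traceback (most recent call last):
  File "run1.py", line 11, in <module>
    rs,fs,ms=studs("scene",g0,bs,(.577,.024,.157));print("studs scene",rs,fs)
             ~~~~~^^^^^^^^^^^^^^^^^^^^^^^^^^^^^^^^
  File "run1.py", line 9, in studs
    r=opt(f,p0);return r.x,r.fun,studmask(n,r.x,.074,o,G.shape)
  File "fit.py", line 40, in opt
    S=np.vstack([q,*(q+np.diag(s))]);r=minimize(f,q,method="Nelder-Mead",options=dict(initial_simplex=S,xatol=1e-5,fatol=1e-5,maxiter=150))
                                       ~~~~~~~~^^^^^^^^^^^^^^^^^^^^^^^^^^^^^^^^^^^^^^^^^^^^^^^^^^^^^^^^^^^^^^^^^^^^^^^^^^^^^^^^^^^^^^^^^^^^
  File "run1.py", line 7, in f
    m=studmask(n,p,.074,o,G.shape);r=studmask(n,p,.074,o,G.shape,.003)&~m
                                     ~~~~~~~~^^^^^^^^^^^^^^^^^^^^^^^^^
  File "fit.py", line 29, in studmask
    P.append(px(n,rot(p,np.c_[.04*np.cos(a)+r*np.cos(t),.04*np.sin(a)+r*np.sin(t)],z0+z+(grow if z>.02 else 0)),o))
             ~~^^^^^^^^^^^^^^^^^^^^^^^^^^^^^^^^^^^^^^^^^^^^^^^^^^^^^^^^^^^^^^^^^^^^^^^^^^^^^^^^^^^^^^^^^^^^^^^^^^^
  File "fit.py", line 17, in px
    def px(n,X,o): return ((proj(n,X)-o+.5)*F-.5)
                            ~~~~^^^^^
  File "h.py", line 12, in proj
    c=bot.camera_info(n)
ValueError: time passes only in moves, steps and waits
```

```bash
sed -i 's/bot.camera_info(n)/info(n)/; 3a import functools\ninfo=functools.lru_cache(None)(lambda n: bot.camera_info(n))' h.py; sed -n 1,10p h.py; time python3 run1.py
```

```text
import numpy as np,cv2
from scipy.spatial.transform import Rotation as R
from cell import bot
import functools
info=functools.lru_cache(None)(lambda n: bot.camera_info(n))
def cloud(n,d):
    c=info(n);K=c["camera_matrix"]
    v,u=np.mgrid[0:400,0:640]
    P=np.stack([(u-K[0,2])/K[0,0]*d,(v-K[1,2])/K[1,1]*d,d],-1)
    W=P@R.from_rotvec(c["rotation"]).as_matrix().T+c["eye"]
studs scene [0.58234559 0.02797819 0.16350181] -1.2527862685425162
studs top [0.58090552 0.02341391 0.18016614] -0.4851539347393992
wheel scene [0.5745843  0.02075593 2.24319254] -1.6888065230923792 0.14955988686480876
(600, 780, 3)
real	0m3.399s
user	0m3.945s
sys	0m0.080s
```

View pics/f1.png

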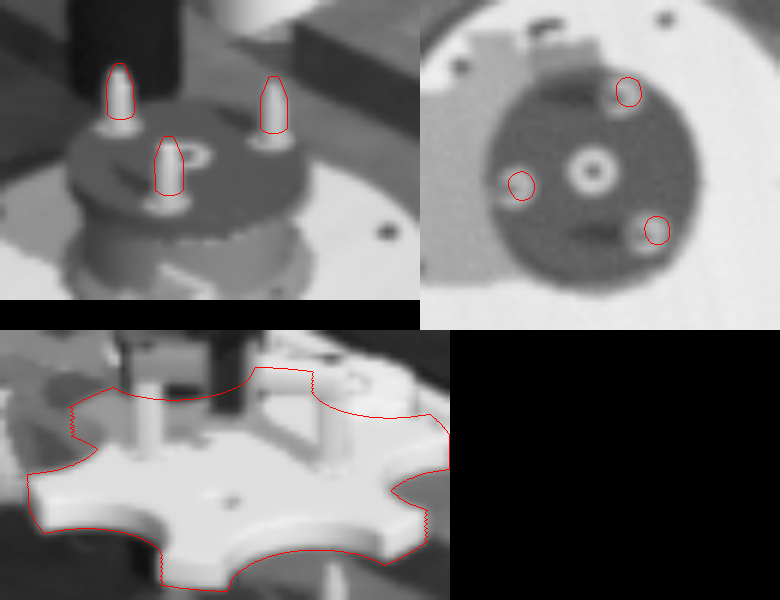

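```bash
python3 - <<'E'
from h import *
o=bot.observe();p=o["position"];W=cloud("scene",np.load("w1_scene.npy"));im=cv2.imread("pics/w1_scene_full.png").min(2)
print(np.round(R.from_rotvec(o["orientation"]).as_matrix(),3))
m=(np.hypot(W[...,0]-p[0]+.003,W[...,1]-p[1]+.004)<.095)&(W[...,2]>.125)&(W[...,2]<.178)&(im>150)
q=W[m];print(len(q))
for _ in range(8):
    A=np.c_[q[:,:2]-p[:2],np.ones(len(q))];c=np.linalg.lstsq(A,q[:,2],rcond=None)[0];r=q[:,2]-A@c
    q=q[abs(r)<max(.003,1.5*r.std())]
print(len(q),c,r.std(),q.min(0),q.max(0))
for y in np.arange(-.06,.12,.02):
    s=q[abs(q[:,1]-y)<.01]
    if len(s):print(round(y,2),len(s),s[:,0].min(),s[:,0].max(),s[:,2].mean())
v,u=np.nonzero(m);print(u.min(),u.max(),v.min(),v.max())
E
```

```text
[[-0.628  0.778 -0.002]
 [ 0.778  0.628  0.001]
 [ 0.002 -0.001 -1.   ]]
1236
930 [-1.49489355e-04  5.00785351e-03  1.61126335e-01] 0.0010402294904749462 [ 0.4905303  -0.06819772  0.15767621] [0.6632263  0.07462813 0.16398422]
-0.06 42 0.5746514818465808 0.6011008715402871 0.16029338636828208
-0.04 104 0.5031245926344106 0.6062270676142791 0.16070999066561317
-0.02 196 0.49978275851133014 0.6575672246795432 0.1609826756201271
0.0 176 0.5130386524673735 0.6632263034942313 0.16110410857855362
0.02 141 0.5084871444989562 0.6442349680620186 0.1611263064046968
0.04 182 0.4905302963512481 0.6342042334612141 0.16119607904857997
0.06 86 0.4923771733688642 0.6375842029824476 0.1611124835527954
0.08 3 0.5463523588727895 0.5592369042006536 0.16051441118201135
280 349 151 182
```

```bash
cat > run2.py <<'E'
from fit import *
import fit
g0=cv2.cvtColor(cv2.imread("pics/scene0.png"),cv2.COLOR_BGR2GRAY).astype(float)
g1=cv2.cvtColor(cv2.imread("pics/w1_scene_full.png"),cv2.COLOR_BGR2GRAY).astype(float)
b=(285,165,70,50);o=np.array(b[:2]);G=up(g0,b)
for zz in(.074,):
  for gr in(.0015,.003,.005):
    def f(p):
        m=studmask("scene",p,zz,o,G.shape,0);i=studmask("scene",p,zz,o,G.shape,-.0015);r=studmask("scene",p,zz,o,G.shape,gr)&~m
        return -(G[i].mean()-G[r].mean())/50
    r=opt(f,(.580,.026,.16));print("studs",gr,r.x,r.fun)
b=(275,140,75,45);o=np.array(b[:2]);G=up(g1,b)
for zz in(.147,.148,.149):
    def f(p):
        m=wheelmask("scene",p,zz,o,G.shape).astype(np.uint8);k=cv2.dilate(m,np.ones((13,13)));e=cv2.erode(m,np.ones((9,9)))
        i=(m>0)&(e==0);r=(k>0)&(m==0);i[:110]=0;r[:110]=0
        return -(G[i].mean()-G[r].mean())/50
    r=opt(f,(.5765,.0225,2.245));print("wheel",zz,r.x,r.fun)
E
python3 run2.py
```

```text
studs 0.0015 [0.58249941 0.02790062 0.16057769] -1.4170613773908363
studs 0.003 [0.58341379 0.02936412 0.16158522] -1.5670071879665983
studs 0.005 [0.58351944 0.02899726 0.16676581] -1.6632874918042524
wheel 0.147 [0.57925048 0.026874   2.24419851] -1.0705394344065209
wheel 0.148 [0.5780639  0.02516288 2.24632317] -1.0638647458252146
wheel 0.149 [0.57686983 0.02377432 2.24304473] -1.0573225026079889
```

servo_tool([
  [0,[0.0,0.0047,0.0],[0,0,-0.009]],
  [0,[0.0,0.0047,0.02],[0,0,-0.009]],
  [0,[0.0,0.0047,0.035],[0,0,-0.009]],
  [0,[0.0,0.0047,0.042],[0,0,-0.009]],
  [0,[0.0,0.0047,0.047],[0,0,-0.009]],
  [0,[0.0,0.0047,0.051],[0,0,-0.009]],
  [0,[0.0,0.0047,0.051],[0,0,-0.009]],
  [0,[0.0,0.0047,0.051],[0,0,-0.009]],
])

```text
time: 5.72
position: [0.5818, 0.0303, 0.1346]
orientation: [1.341, 2.841, 0.0]
force: [-0.5, -0.0, -3.9]
opening: 0.0142
```

```bash
python3 -c "
from look import *
look('w2',{'scene':(270,145,90,65)},8)"
```

```text
5.725 [0.5818 0.0303 0.1346] [-0.5 -0.  -3.9] 0.014189273192101892
```

View pics/w2_scene.png

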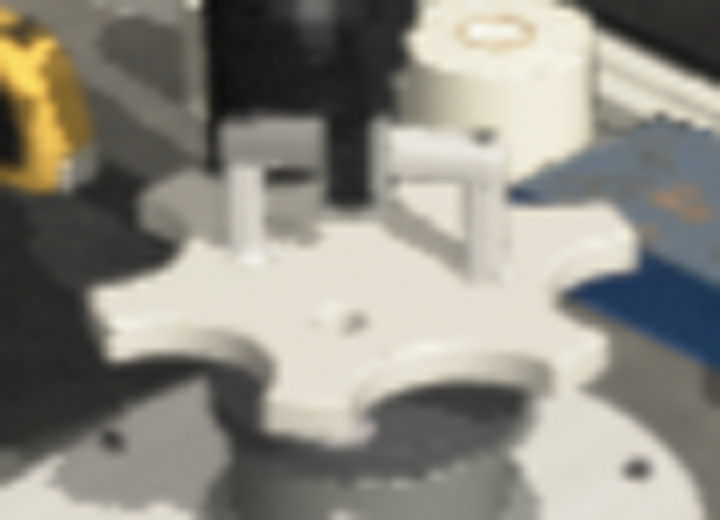

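servo_tool([
  [0,[-0.0016,-0.0014,0.0],[0,0,0]],
  [0,[-0.0016,-0.0014,0.003],[0,0,0]],
  [0,[-0.0016,-0.0014,0.006],[0,0,0]],
  [0,[-0.0016,-0.0014,0.008],[0,0,0]],
  [0,[-0.0016,-0.0014,0.008],[0,0,0]],
])

```text
time: 6.4
position: [0.581, 0.0281, 0.1257]
orientation: [-1.34, -2.84, 0.002]
force: [-1.1, -1.2, -5.0]
opening: 0.0149
```

servo_tool([
  [0,[0,0,0.004],[0,0,0]],
  [0,[0,0,0.008],[0,0,0]],
  [0,[0,0,0.012],[0,0,0]],
  [0,[0,0,0.014],[0,0,0]],
  [0,[0,0,0.014],[0,0,0]],
])

```text
time: 7.02
position: [0.5811, 0.0281, 0.1118]
orientation: [-1.34, -2.84, 0.001]
force: [-3.4, -3.1, -4.8]
opening: 0.0147
```

servo_tool([
  [0,[0,0,0.001],[0,0,0]],
  [0,[0,0,0.002],[0,0,0]],
  [0,[0,0,0.003],[0,0,0]],
  [0,[0,0,0.003],[0,0,0]],
])

```text
time: 7.52
position: [0.5811, 0.0278, 0.1107]
orientation: [1.341, 2.841, -0.002]
force: [-8.2, -4.3, 6.8]
opening: 0.0146
```

Wheel contact at the expected height (underside at 74 mm). Release and go up.

servo_tool([
  [50,[0,0,0.001],[0,0,0]],
  [50,[0,0,0.001],[0,0,0]],
  [50,[0,0,0.0],[0,0,0]],
  [50,[0,0,0.0],[0,0,0]],
  [60,[0,0,-0.05],[0,0,0]],
  [60,[0,0,-0.1],[0,0,0]],
  [60,[0,0,-0.12],[0,0,0]],
  [60,[-0.03,-0.045,-0.12],[0,0,0.12]],
  [60,[-0.055,-0.09,-0.12],[0,0,0.27]],
  [60,[-0.085,-0.135,-0.12],[0,0,0.42]],
])

```text
time: 8.78
position: [0.5312, -0.1242, 0.2295]
orientation: [1.908, 2.495, 0.001]
force: [0.4, 0.3, -0.1]
opening: 0.0514
```

```bash
cat > run3.py <<'E'
from fit import *
th=np.deg2rad(np.linspace(-32,32,30))
out=[]
def gpoly():
    a=np.c_[.136-.131*np.cos(th),.131*np.sin(th)];b=np.c_[.136-.141*np.cos(th),.141*np.sin(th)]
    return [(np.vstack([a,b[::-1]]),.05),(np.array([(.014,.069),(.022,.069),(.022,.092),(.014,.092)]),.044),(np.array([(.014,-.069),(.022,-.069),(.022,-.092),(.014,-.092)]),.044),(np.array([(-.005,-.022),(.005,-.022),(.005,.022),(-.005,.022)]),.074)]
GP=gpoly()
def gmask(n,p,o,sh,z0=0):
    M=np.zeros(sh,np.uint8)
    for P,h in GP:
        for z in np.linspace(0,h,14): fillp(M,px(n,rot(p,P,z0+z),o))
    return M
if __name__=="__main__":
  C=[]
  for n,b,f in(("scene","scene0",None),("top","top0",None)):
    g=cv2.cvtColor(cv2.imread(f"pics/{b}.png"),cv2.COLOR_BGR2GRAY).astype(float)
    b=(355,255,75,90) if n=="scene" else(395,195,85,55);o=np.array(b[:2]);G=up(g,b)
    def f(p):
        m=gmask(n,p,o,G.shape);k=cv2.dilate(m,np.ones((21,21)))
        return -(G[m>0].mean()-G[(k>0)&(m==0)].mean())/50
    r=opt(f,(.456,-.328,-.234));print(n,r.x,r.fun)
    X=cv2.cvtColor(G.astype(np.uint8),cv2.COLOR_GRAY2BGR);c,_=cv2.findContours(gmask(n,r.x,o,G.shape),0,2);cv2.drawContours(X,c,-1,(0,0,255),1);C.append(X)
  H=max(x.shape[0] for x in C);X=np.hstack([cv2.copyMakeBorder(x,0,H-x.shape[0],0,0,0) for x in C]);s=800/X.shape[1];cv2.imwrite("pics/gf.png",cv2.resize(X,None,fx=s,fy=s))
E
python3 run3.py
```

```text
scene [ 0.45999495 -0.33367095 -0.25662773] -0.7924476990249897
top [ 0.46237359 -0.33568662 -0.27165154] -1.35078238856978
```

View pics/gf.png

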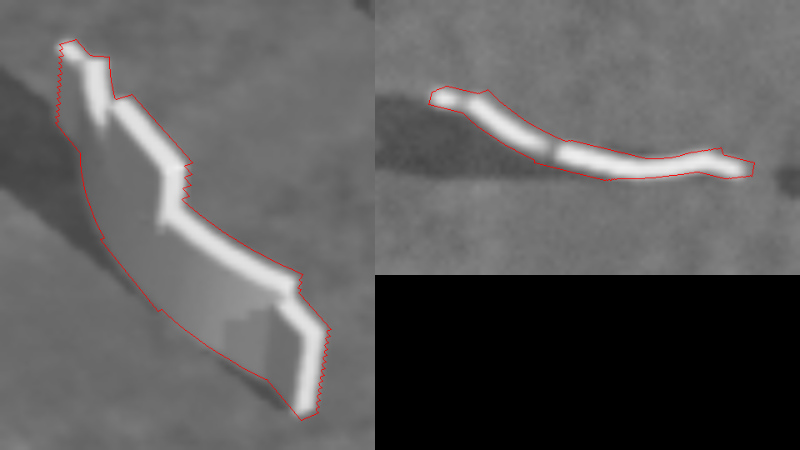

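The model outline fits the guide well in both views. Move over it and descend.

servo_tool([
  [70,[-0.046,-0.031,0.0],[0,0,0.13]],
  [70,[-0.092,-0.061,0.0],[0,0,0.27]],
  [70,[-0.138,-0.092,0.03],[0,0,0.4]],
  [70,[-0.1845,-0.1228,0.06],[0,0,0.529]],
  [70,[-0.1845,-0.1228,0.09],[0,0,0.529]],
  [70,[-0.1845,-0.1228,0.09],[0,0,0.529]],
  [70,[-0.1845,-0.1228,0.09],[0,0,0.529]],
])

```text
time: 9.65
position: [0.4629, -0.3334, 0.1403]
orientation: [2.489, 1.915, 0.001]
force: [0.5, 0.1, 0.5]
opening: 0.0599
```

```bash
python3 -c "
from look import *
look('g1',{'top':(245,130,245,125),'scene':(250,130,180,210)},3.2)
o=bot.observe();print(np.round(R.from_rotvec(o['orientation']).as_matrix(),3))"
```

```text
9.65 [ 0.4629 -0.3334  0.1403] [0.5 0.1 0.5] 0.05991197460768953
[[ 0.256  0.967  0.002]
 [ 0.967 -0.256 -0.002]
 [-0.001  0.003 -1.   ]]
```

View pics/g1_top.png

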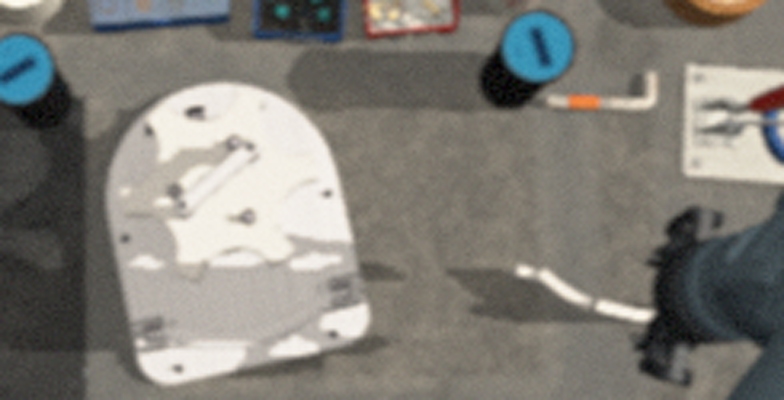

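The wheel lies on the hub with the studs showing in its holes (crop (235,145), (175,190), (248,215)); the guide is undisturbed at (520–650, 270–315). Grasp the guide.

servo_tool([
  [70,[-0.0015,-0.0016,0.04],[0,0,0]],
  [70,[-0.0015,-0.0016,0.08],[0,0,0]],
  [70,[-0.0015,-0.0016,0.095],[0,0,0]],
  [70,[-0.0015,-0.0016,0.095],[0,0,0]],
  [0,[-0.0015,-0.0016,0.095],[0,0,0]],
  [0,[-0.0015,-0.0016,0.095],[0,0,0]],
  [0,[-0.0015,-0.0016,0.095],[0,0,0]],
  [0,[-0.0015,-0.0016,0.095],[0,0,0]],
  [0,[-0.0015,-0.0016,0.095],[0,0,0]],
], force=100)

```text
time: 10.88
position: [0.4606, -0.3351, 0.045]
orientation: [2.49, 1.914, 0.0]
force: [-1.7, -0.3, 5.7]
opening: 0.0085
```

```bash
cat > run4.py <<'E'
# indexer frame from slot/seat detections: several pictures averaged
from fit import *
for n in("scene","top"):
    bot.grab_frame(n)
    for t in("slot_l","guide_seat","indexer"):
        print(n,t,[(np.round(r["position"],1).tolist(),np.round(ray(n,r["position"],.0 if t=="indexer" else .052)[:2],4).tolist(),round(r["confidence"],2)) for r in bot.place_of(n,t)[:2]])
# plate outline in first top frame
W=cloud("top",np.load("top0.npy"));S=cloud("scene",np.load("scene0.npy"))
for lab,C in(("top",W),("scene",S)):
    m=(C[...,2]>.094)&(C[...,2]<.110)&(abs(C[...,0]-.47)<.05)&(abs(C[...,1])<.12);q=C[m]
    for s in(-1,1):
        k=q[s*q[:,1]>.05]
        if len(k): print(lab,"post",s,len(k),np.round(k.mean(0),4),np.round((k.min(0)+k.max(0))/2,4),np.round(k.max(0)-k.min(0),3))
t=cv2.imread("pics/top0.png");s=cv2.imread("pics/scene0.png")
a=cv2.resize(t[200:245,280:365],None,fx=9,fy=9,interpolation=cv2.INTER_CUBIC);b=cv2.resize(s[185:250,240:330],(765,552),interpolation=cv2.INTER_CUBIC)[-195-0:]
b=cv2.resize(s[150:255,240:330],None,fx=5.6,fy=5.6,interpolation=cv2.INTER_CUBIC)
cv2.imwrite("pics/p_top.png",a);cv2.imwrite("pics/p_scene.png",b)
E
python3 run4.py
```

```text
scene slot_l [([260.1, 207.2], [0.4403, 0.08], 0.82), ([311.2, 229.6], [0.478, -0.082], 0.62)]
scene guide_seat [([279.2, 216.5], [0.4527, 0.013], 0.87), ([450.8, 266.9], [0.6166, -0.3772], 0.63)]
scene indexer [([315.3, 210.7], [0.5879, 0.0386], 0.67)]
top slot_l [([348.6, 220.5], [0.4857, -0.0731], 0.9), ([296.8, 232.1], [0.4549, 0.0806], 0.76)]
top guide_seat [([323.1, 231.6], [0.4547, 0.0029], 0.67)]
top indexer []
top post -1 66 [ 0.4834 -0.0826  0.0996] [ 0.4838 -0.0812  0.1004] [0.028 0.03  0.012]
top post 1 67 [0.4479 0.0959 0.0994] [0.4483 0.0934 0.1   ] [0.028 0.028 0.011]
scene post -1 99 [ 0.4797 -0.0896  0.0989] [ 0.4806 -0.0884  0.0985] [0.031 0.031 0.009]
scene post 1 85 [0.4453 0.0886 0.0984] [0.4474 0.0868 0.0988] [0.035 0.031 0.009]
```

servo_tool([
  [0,[0,0,-0.05],[0,0,0]],
  [0,[0,0,-0.1],[0,0,0]],
  [0,[0.03,-0.009,-0.135],[0,0,-0.05]],
  [0,[0.085,-0.026,-0.135],[0,0,-0.13]],
  [0,[0.14,-0.043,-0.135],[0,0,-0.21]],
  [0,[0.195,-0.06,-0.135],[0,0,-0.29]],
  [0,[0.25,-0.077,-0.135],[0,0,-0.37]],
  [0,[0.3,-0.0925,-0.135],[0,0,-0.43]],
  [0,[0.3219,-0.0992,-0.135],[0,0,-0.456]],
  [0,[0.3219,-0.0992,-0.135],[0,0,-0.456]],
])

```text
time: 12.52
position: [0.4462, 0.0033, 0.1787]
orientation: [-1.989, -2.43, 0.001]
force: [-0.8, -0.2, -2.1]
opening: 0.0083
```

servo_tool([
  [0,[0,0,0.01],[0,0,0]],
  [0,[0,0,0.015],[0,0,0]],
  [0,[0,0,0.015],[0,0,0]],
  [0,[0,0,0.015],[0,0,0]],
])

```text
time: 13.02
position: [0.4472, 0.0014, 0.1642]
orientation: [-1.995, -2.427, -0.0]
force: [0.5, -0.5, -1.0]
opening: 0.0086
```

```bash
cat > run5.py <<'E'
from run3 import *
from look import look
look("g2",{"scene":(235,140,100,100)},6)
o=bot.observe();p=o["position"];Rt=R.from_rotvec(o["orientation"]).as_matrix();yaw=np.arctan2(Rt[1,1],Rt[0,1]);print("jaw",yaw)
b=(235,140,100,100);oo=np.array(b[:2]);g=cv2.cvtColor(cv2.imread("pics/g2_scene_full.png"),cv2.COLOR_BGR2GRAY).astype(float);G=up(g,b)
X=cv2.cvtColor(G.astype(np.uint8),cv2.COLOR_GRAY2BGR)
def dr(m,c): k,_=cv2.findContours(m,0,2);cv2.drawContours(X,k,-1,c,1)
dr(gmask("scene",(p[0],p[1],yaw),oo,G.shape,p[2]-.045),(0,0,255))
# posts model at the assumed indexer pose
hub=np.array([.5811,.0279]);iy=.195
M=np.zeros(G.shape,np.uint8)
for s in(-1,1):
    for z in np.linspace(.052,.102,10): fillp(M,px("scene",rot((*hub,iy),np.array([(-.104,s*.076),(-.132,s*.076),(-.132,s*.103),(-.104,s*.103)]),z),oo))
dr(M,(0,255,0));cv2.imwrite("pics/g2.png",X)
E
python3 run5.py
```

```text
13.025 [0.4472 0.0014 0.1642] [ 0.5 -0.5 -1. ] 0.008576172902762066
jaw 0.19520573144511869
```

View pics/g2.png

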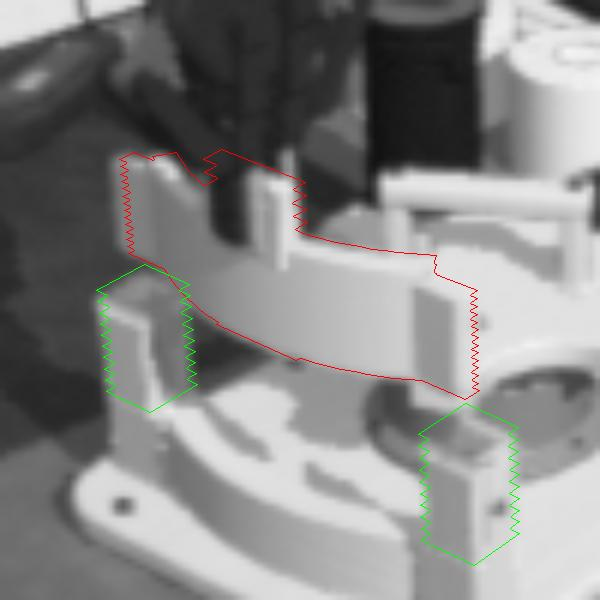

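```bash
cat >> run5.py <<'E'
B=cv2.GaussianBlur(G,(0,0),3);gm=np.minimum(np.hypot(cv2.Sobel(B,cv2.CV_64F,1,0),cv2.Sobel(B,cv2.CV_64F,0,1)),40)
def best(m,lab,rows=None):
    k,_=cv2.findContours(m,0,1);P=np.vstack(k)[:,0]
    if rows: P=P[rows(P)]
    sc=[]
    for dx in range(-18,19):
        for dy in range(-18,19):
            Q=P+[dx,dy];Q=Q[(Q>=0).all(1)&(Q<600).all(1)];sc.append((gm[Q[:,1],Q[:,0]].mean(),dx/6,dy/6))
    sc.sort(reverse=True);print(lab,np.round(sc[:6:2],2).tolist(), [s for s in sc if s[1]==0 and s[2]==0][0][0])
g_=gmask("scene",(p[0],p[1],yaw),oo,G.shape,p[2]-.045)
best(g_,"guide");best(g_,"guide w/o tab",lambda P:(P[:,1]>225)|(P[:,0]<175))
for s in(-1,1):
    M=np.zeros(G.shape,np.uint8)
    for z in np.linspace(.062,.102,10): fillp(M,px("scene",rot((*hub,iy),np.array([(-.104,s*.076),(-.132,s*.076),(-.132,s*.103),(-.104,s*.103)]),z),oo))
    c=px("scene",rot((*hub,iy),[(-.118,s*.0895)],.07),oo)[0];best(M,f"post{s}",lambda P:P[:,1]<c[1]+25)
for e in((.001,0),(0,.001)): print("px per local mm",np.diff(proj("scene",rot((*hub,iy),[(-.118,0),(-.118+e[0],e[1])],.1)),axis=0))
E
python3 run5.py
```

```text
13.075 [0.4473 0.0015 0.1644] [ 0.5  0.5 -1.1] 0.008624012458251848
jaw 0.1954110916442303
guide [[26.76, -2.67, -0.33], [26.7, -2.5, -0.17], [26.68, -2.67, -0.17]] 22.018486627382952
guide w/o tab [[27.63, -2.67, -0.33], [27.52, -2.5, -0.17], [27.48, -2.67, -0.17]] 20.455891089873184
post-1 [[25.06, -0.33, 0.67], [25.06, -0.33, 0.83], [25.05, -0.33, 0.33]] 24.501317899190983
post1 [[30.17, -0.17, 1.5], [30.13, -0.17, 1.33], [30.09, -0.17, 1.67]] 26.00215377540004
px per local mm [[ 0.2821089  -0.16818062]]
px per local mm [[-0.30190258 -0.13335829]]
```

```bash
python3 - <<'E'
from fit import *
o=bot.observe();p=o["position"];yaw=.1953
W=cloud("scene",np.load("g2_scene.npy"));c,s=np.cos(yaw),np.sin(yaw)
def loc(W,x0,y0): d=W-[x0,y0,0];return np.stack([c*d[...,0]+s*d[...,1],-s*d[...,0]+c*d[...,1],d[...,2]],-1)
T=loc(W,p[0],p[1]);z0=p[2]-.045;im=cv2.imread("pics/g2_scene_full.png").min(2)
m=(abs(T[...,1])<.12)&(T[...,0]>-.04)&(T[...,0]<.04)&(T[...,2]>z0+.008)&(T[...,2]<z0+.042)&(im>70)
q=T[m];print("guide pts",len(q))
for y in np.arange(-.11,.12,.01):
    k=q[abs(q[:,1]-y)<.005]
    if len(k)>2:print(round(y,3),len(k),np.round(np.median(k[:,0]),4),np.round(np.median(k[:,2])-z0,4))
print("y ends",np.percentile(q[:,1],[.5,1,2,98,99,99.5]))
k=q[(abs(q[:,1])<.075)];f=lambda v:np.hypot(k[:,0]-v[0],k[:,1]-v[1])-.141
from scipy.optimize import least_squares
r=least_squares(f,(.136,0),loss="soft_l1",f_scale=.002);print("arc centre from cloud (expect .136,0)",r.x,np.median(abs(f(r.x))))
# posts in hub-based local frame
L=loc(cloud("scene",np.load("scene0.npy")),.5811,.0279)
m=(L[...,2]>.058)&(L[...,2]<.099)&(abs(L[...,0]+.118)<.03)&(abs(abs(L[...,1])-.09)<.03);q=L[m]
for sg in(-1,1):
    k=q[sg*q[:,1]>0];print("post",sg,len(k),np.percentile(k,[2,98],0)[:,:2].round(4).tolist())
m=(L[...,2]>.047)&(L[...,2]<.057)&(L[...,0]<-.11)&(abs(L[...,1])<.07);k=L[m];r=np.hypot(k[:,0],k[:,1]);print("sill r",np.percentile(r,[3,50,97]))
E
```

```text
guide pts 731
-0.09 52 0.0136 0.0233
-0.08 44 0.0119 0.0261
-0.07 54 0.0119 0.0259
-0.06 61 0.0071 0.0253
-0.05 56 0.0025 0.0261
-0.04 53 -0.0007 0.0263
-0.03 50 -0.0034 0.0263
-0.02 49 -0.0052 0.026
-0.01 36 -0.0064 0.0253
-0.0 36 -0.0071 0.0247
0.01 34 -0.0069 0.0226
0.02 32 -0.0057 0.0257
0.03 29 -0.0039 0.0231
0.04 23 -0.0017 0.0269
0.05 21 0.0016 0.0254
0.06 16 0.0053 0.028
0.07 19 0.0116 0.0233
0.08 34 0.0123 0.0256
0.09 30 0.0129 0.0273
y ends [-0.09157631 -0.09115529 -0.09045141  0.09044955  0.09224578  0.09324916]
arc centre from cloud (expect .136,0) [0.13396559 0.00145071] 0.0007665360039836588
post -1 260 [[-0.1353, -0.108], [-0.1072, -0.0812]]
post 1 229 [[-0.1356, 0.0711], [-0.1088, 0.0979]]
sill r [0.13405461 0.54711363 0.64452941]
```

```bash
cat > run6.py <<'E'
from run3 import *
from look import look
b=(275,195,100,50)
look("g3",{"top":b},6)
o=bot.observe();p=o["position"];yaw=.1953;hub=(.5811,.0279,.195)
oo=np.array(b[:2]);im=cv2.imread("pics/g3_top_full.png");u,v,w,h=b
raw=cv2.resize(im[v:v+h,u:u+w],None,fx=F,fy=F,interpolation=cv2.INTER_CUBIC);X=raw.copy()
def dr(m,c): k,_=cv2.findContours(m,0,2);cv2.drawContours(X,k,-1,c,1)
sh=X.shape[:2];dr(gmask("top",(p[0],p[1],yaw),oo,sh,p[2]-.045),(0,0,255))
for s in(-1,1):
    M=np.zeros(sh,np.uint8);fillp(M,px("top",rot(hub,np.array([(-.104,s*.076),(-.132,s*.076),(-.132,s*.103),(-.104,s*.103)]),.102),oo));dr(M,(0,255,0))
cv2.imwrite("pics/g3.png",np.vstack([raw,X]))
t0=cv2.imread("pics/top0.png")
W=cloud("top",np.load("g3_top.npy"));c,s=np.cos(yaw),np.sin(yaw);d=W-[p[0],p[1],0]
T=np.stack([c*d[...,0]+s*d[...,1],-s*d[...,0]+c*d[...,1],d[...,2]],-1)
m=(T[...,2]>p[2]-.045+.03)&(T[...,2]<p[2]-.045+.055)&(abs(T[...,1])<.12)&(abs(T[...,0])<.05)&(im.min(2)>120);q=T[m]
print("top cloud guide",len(q));
for sg in(-1,1):
    k=q[(sg*q[:,1]>.065)]
    if len(k):print(sg,len(k),np.round(np.percentile(k,[2,50,98],0),4).tolist())
d=cloud("top",np.load("top0.npy"))-[.5811,.0279,0];L=np.stack([c*d[...,0]+s*d[...,1],-s*d[...,0]+c*d[...,1],d[...,2]],-1)
m=(L[...,2]>.094)&(L[...,2]<.108)&(abs(L[...,0]+.118)<.03)&(abs(abs(L[...,1])-.09)<.03);q=L[m]
for sg in(-1,1):
    k=q[sg*q[:,1]>0];print("post top",sg,len(k),np.percentile(k,[2,98],0)[:,:2].round(4).tolist())
E
python3 run6.py
```

```text
13.125 [0.4474 0.0016 0.1645] [-0.2 -0.5 -3. ] 0.008437802700372088
top cloud guide 0
post top -1 66 [[-0.1302, -0.101], [-0.1042, -0.0755]]
post top 1 67 [[-0.1304, 0.079], [-0.1043, 0.1039]]
```

View pics/g3.png

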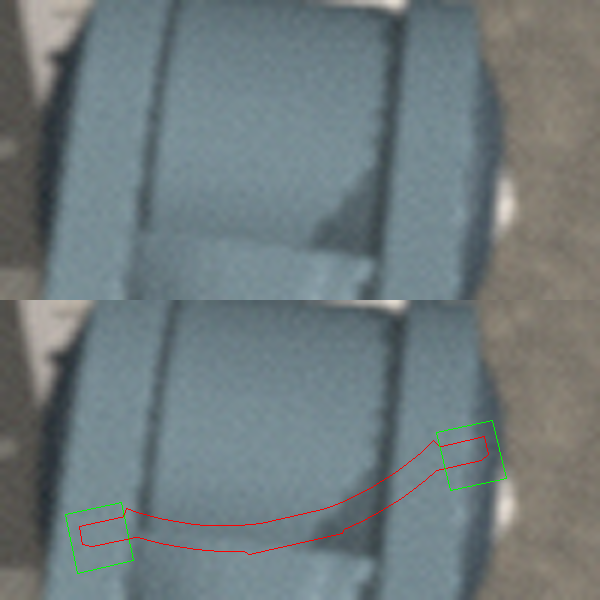

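```bash
python3 - <<'E'
from fit import *
yaw=2.094+.161;c,s=np.cos(yaw),np.sin(yaw)
def L(n,f,x,y,yw):
    c,s=np.cos(yw),np.sin(yw);d=cloud(n,np.load(f))-[x,y,0];return np.stack([c*d[...,0]+s*d[...,1],-s*d[...,0]+c*d[...,1],d[...,2]],-1)
for n,f in(("scene","g2_scene.npy"),("scene","g1_scene.npy"),("top","g1_top.npy")):
    T=L(n,f,.5811,.0279,yaw)
    m=(T[...,2]>.119)&(T[...,2]<.139)&(abs(T[...,0])<.06)&(abs(T[...,1])<.025);q=T[m]
    pc=np.percentile(q,[2,50,98],0);b=[(pc[0,0]+pc[2,0])/2,pc[1,1]]
    print(f,"bar",len(q),pc.round(4).tolist(),"world bias",np.round([c*b[0]-s*b[1],s*b[0]+c*b[1]],4))
    P=L(n,f,.5811,.0279,.195)
    for sg in(-1,1):
        m=(P[...,2]>.06)&(P[...,2]<.108)&(abs(P[...,0]+.118)<.03)&(abs(sg*P[...,1]-.09)<.03);k=P[m]
        if len(k):print("  post",sg,len(k),np.percentile(k,[2,98],0)[:,:2].round(4).tolist())
# guide on bench, before the grasp, relative to TCP at the grasp
for n,f in(("scene","scene0.npy"),("top","top0.npy"),("scene","g1_scene.npy"),("top","g1_top.npy")):
    T=L(n,f,.4606,-.3351,-.261)
    m=(T[...,2]>.055)&(T[...,2]<.08)&(abs(T[...,0])<.02)&(abs(T[...,1])<.04);k=T[m]
    if len(k): print(f,"tab",len(k),np.percentile(k,[2,98],0)[:,:2].round(4).tolist())
    m=(T[...,2]>.01)&(T[...,2]<.055)&(abs(T[...,0]-.015)<.025)&(abs(T[...,1])<.12);k=T[m]
    print("  ends",len(k),np.percentile(k[:,1],[1,99]).round(4))
E
```

```text
g2_scene.npy bar 239 [[-0.046, -0.0027, 0.1199], [-0.0039, 0.0087, 0.131], [0.0406, 0.0136, 0.1365]] world bias [-0.005  -0.0076]
  post -1 299 [[-0.1356, -0.1081], [-0.1072, -0.0807]]
  post 1 247 [[-0.1361, 0.0715], [-0.1088, 0.0987]]
g1_scene.npy bar 237 [[-0.0462, -0.0017, 0.1208], [-0.0035, 0.0084, 0.1311], [0.0404, 0.0133, 0.1359]] world bias [-0.0047 -0.0075]
  post -1 301 [[-0.1362, -0.1078], [-0.1074, -0.0809]]
  post 1 258 [[-0.136, 0.0717], [-0.1083, 0.0994]]
g1_top.npy bar 194 [[-0.0421, -0.0101, 0.1262], [0.0014, -0.0015, 0.134], [0.0449, 0.0055, 0.1379]] world bias [0.0002 0.002 ]
  post -1 92 [[-0.1304, -0.1011], [-0.1043, -0.0751]]
  post 1 90 [[-0.1308, 0.0781], [-0.1045, 0.1036]]
scene0.npy tab 190 [[-0.009, -0.0213], [0.0011, 0.021]]
  ends 1069 [-0.0915  0.0913]
top0.npy tab 70 [[-0.0068, -0.0127], [0.0031, 0.0295]]
  ends 249 [-0.0835  0.0993]
g1_scene.npy tab 191 [[-0.0089, -0.0217], [0.0013, 0.0214]]
  ends 1072 [-0.0912  0.0906]
g1_top.npy tab 67 [[-0.0068, -0.0127], [0.0031, 0.029]]
  ends 170 [-0.0254  0.0987]
```

```bash
python3 - <<'E'
from run3 import *
g=cv2.imread("pics/top0.png").min(2);W=cloud("top",np.load("top0.npy"))
a=g[195:250,395:480]>150;b=W[195:250,395:480,2]>.03
for n,m in(("rgb",a),("dep",b)):
    v,u=np.nonzero(m);print(n,m.sum(),u.min()+395,u.max()+395,v.min()+195,v.max()+195,u.mean()+395,v.mean()+195)
for p in((.46237,-.33569,-.27165),(.4606,-.3351,-.261)):
    P=proj("top",np.vstack([rot(p,q,h) for q,h in GP]));print("model px",P.min(0),P.max(0))
    for s in(-1,1): print(" ear end top",s,proj("top",rot(p,[(.018,s*.092)],.044)))
q=W[195:250,395:480][b];print("dep ends world",q[q[:,1].argmin()],q[q[:,1].argmax()])
for s in(-1,1):
    print(s,rot((.46237,-.33569,-.27165),[(.018,s*.092)],.044))
v,u=np.nonzero(b);i=u.argmin();print("leftmost dep px",u[i]+395,v[i]+195,W[v[i]+195,u[i]+395],proj("top",W[v[i]+195,u[i]+395]))
E
```

```text
rgb 234 406 468 213 230 437.5854700854701 223.96153846153845
dep 272 405 467 213 230 434.8860294117647 224.125
model px [408.3156523  211.71281892] [470.45330101 229.72558996]
 ear end top -1 [[470.18341738 228.40130906]]
 ear end top 1 [[408.6100285  213.01607541]]
model px [408.02751797 212.61276892] [470.28112103 230.24907252]
 ear end top -1 [[470.02555423 228.66955917]]
 ear end top 1 [[408.30797399 213.92025748]]
dep ends world [ 0.45354973 -0.42059717  0.04173464] [ 0.49922179 -0.24228991  0.03751777]
-1 [[ 0.45502437 -0.4291461   0.044     ]]
1 [[ 0.50439549 -0.25189347  0.044     ]]
leftmost dep px 405 215 [ 0.49922179 -0.24228991  0.03751777] [[405. 215.]]
```

Depth shows the guide sits about 6 mm along +y of the grip centre (my outline fit was pulled outward by the shaded side face), so I correct for that, then enter the slot mouths.

servo_tool([
  [0,[-0.0055,-0.001,0.0],[0,0,0]],
  [0,[-0.0055,-0.001,0.006],[0,0,0]],
  [0,[-0.0055,-0.001,0.012],[0,0,0]],
  [0,[-0.0055,-0.001,0.016],[0,0,0]],
  [0,[-0.0055,-0.001,0.02],[0,0,0]],
  [0,[-0.0055,-0.001,0.023],[0,0,0]],
  [0,[-0.0055,-0.001,0.023],[0,0,0]],
])

```text
time: 14.05
position: [0.447, -0.0037, 0.141]
orientation: [-1.993, -2.428, 0.0]
force: [1.3, -0.5, -1.8]
opening: 0.0081
```

```bash
cat > chk.py <<'E'
from fit import *
import sys
z0=float(sys.argv[1]);n=sys.argv[2]
im,d=bot.grab_frame("scene");np.save(f"{n}.npy",d);cv2.imwrite(f"pics/{n}.png",im[:,:,::-1])
c,s=np.cos(.195),np.sin(.195);D=cloud("scene",d)-[.5811,.0279,0];T=np.stack([c*D[...,0]+s*D[...,1],-s*D[...,0]+c*D[...,1],D[...,2]],-1)
m=(T[...,2]>max(z0+.012,.106))&(T[...,2]<z0+.042)&(abs(T[...,0]+.125)<.035)&(abs(T[...,1])<.12)&(im.min(2)>70);q=T[m]
print(len(q),"ends (posts' bias -5mm: want -.097 .087)",np.percentile(q[:,1],[.5,1,2,98,99,99.5]).round(4))
for sg in(-1,1):
    k=q[(sg*q[:,1]>.07)];print(sg,len(k),"ear x (want about -.1253 face)",np.median(k[:,0]).round(4))
m=(abs(T[...,1])<.10)&(abs(T[...,0]+.125)<.035)&(T[...,2]>z0+.035)&(T[...,2]<.2)&(im.min(2)>120)
for y0,y1 in((-.092,-.075),(-.06,-.03),(.03,.06),(.07,.085)):
    k=T[m&(T[...,1]>y0)&(T[...,1]<y1)];print("top z",y0,len(k),np.percentile(k[:,2],[50,90,97]).round(4) if len(k) else "")
print(bot.observe()["time"])
E
python3 chk.py .096 c1
```

```text
619 ends (posts' bias -5mm: want -.097 .087) [-0.0966 -0.0958 -0.0951  0.0843  0.0859  0.0875]
-1 125 ear x (want about -.1253 face) -0.1253
1 55 ear x (want about -.1253 face) -0.1255
top z -0.092 35 [0.1388 0.1435 0.1455]
top z -0.06 92 [0.1407 0.1459 0.1471]
top z 0.03 27 [0.1451 0.1469 0.1472]
top z 0.07 11 [0.1396 0.1403 0.1409]
14.1
```

Aligned to within a millimetre. Push down.

servo_tool([
  [0,[0,0,0.005],[0,0,0]],
  [0,[0,0,0.01],[0,0,0]],
  [0,[0,0,0.015],[0,0,0]],
  [0,[0,0,0.02],[0,0,0]],
  [0,[0,0,0.02],[0,0,0]],
])

```text
time: 14.72
position: [0.4473, -0.0038, 0.1208]
orientation: [1.993, 2.428, -0.0]
force: [2.3, -1.6, -3.1]
opening: 0.0085
```

servo_tool([
  [0,[0,0,0.005],[0,0,0]],
  [0,[0,0,0.01],[0,0,0]],
  [0,[0,0,0.015],[0,0,0]],
  [0,[0,0,0.02],[0,0,0]],
  [0,[0,0,0.02],[0,0,0]],
])

```text
time: 15.35
position: [0.4471, -0.0037, 0.1005]
orientation: [-1.993, -2.428, 0.0]
force: [3.6, -0.3, -6.5]
opening: 0.0085
```

servo_tool([
  [0,[0,0,0.002],[0,0,0]],
  [0,[0,0,0.004],[0,0,0]],
  [0,[0,0,0.005],[0,0,0]],
  [0,[0,0,0.006],[0,0,0]],
  [0,[0,0,0.006],[0,0,0]],
])

```text
time: 15.98
position: [0.4474, -0.0037, 0.0969]
orientation: [1.993, 2.428, 0.001]
force: [-3.8, 0.7, 15.3]
opening: 0.0082
```

```bash
python3 chk.py .052 c2; python3 -c "
from look import *
look('c2v',{'scene':(235,140,115,100)},6)"
```

```text
16.025 [ 0.4473 -0.0037  0.0969] [-4.4  1.4 15.8] 0.008261339612266211Traceback (most recent call last):
  File "chk.py", line 7, in <module>
    print(len(q),"ends (posts' bias -5mm: want -.097 .087)",np.percentile(q[:,1],[.5,1,2,98,99,99.5]).round(4))
                                                            ~~~~~~~~~~~~~^^^^^^^^^^^^^^^^^^^^^^^^^^^^
    return _quantile_unchecked(
        a, q, axis, out, overwrite_input, method, keepdims, weights)
    return _ureduce(a,
                    func=_quantile_ureduce_func,
    ...<5 lines>...
                    overwrite_input=overwrite_input,
                    method=method)
    r = func(a, **kwargs)
    result = _quantile(arr,
                       quantiles=q,
    ...<2 lines>...
                       out=out,
                       weights=wgt)
    slices_having_nans = np.isnan(arr[-1, ...])
                                  ~~~^^^^^^^^^
IndexError: index -1 is out of bounds for axis 0 with size 0
```

View pics/c2v_scene.png

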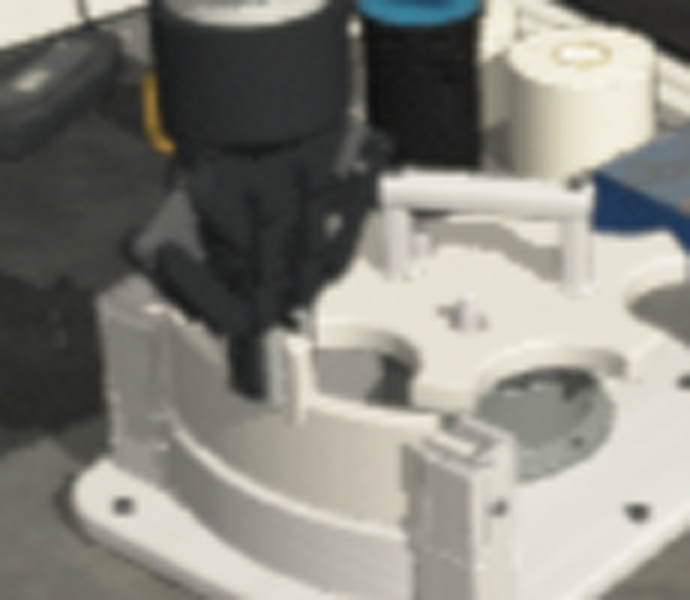

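Guide in both posts, its strip down on the sill (crop (300,440)), the studs through the wheel. A small extra press, then release and retreat.

servo_tool([
  [0,[0,0,0.001],[0,0,0]],
  [0,[0,0,0.0015],[0,0,0]],
  [0,[0,0,0.0015],[0,0,0]],
])

```text
time: 16.45
position: [0.4473, -0.0037, 0.0968]
orientation: [1.992, 2.427, 0.001]
force: [-8.3, 1.7, 28.2]
opening: 0.0086
```

servo_tool([
  [0,[0,0,-0.002],[0,0,0]],
  [35,[0,0,-0.002],[0,0,0]],
  [35,[0,0,-0.002],[0,0,0]],
  [35,[0,0,-0.002],[0,0,0]],
  [35,[0,0,-0.03],[0,0,0]],
  [35,[0,0,-0.08],[0,0,0]],
  [35,[0,0,-0.13],[0,0,0]],
  [35,[-0.06,0,-0.15],[0,0,0]],
  [35,[-0.12,0,-0.15],[0,0,0]],
  [35,[-0.18,0,-0.15],[0,0,0]],
])

```text
time: 17.7
position: [0.4826, -0.182, 0.244]
orientation: [1.992, 2.428, 0.001]
force: [0.7, 0.7, -0.2]
opening: 0.0298
```

servo_tool([
  [35,[-0.06,0,0],[0,0,0]],
  [35,[-0.12,0,0],[0,0,0]],
  [35,[-0.12,0,0],[0,0,0]],
])

```text
time: 18.08
position: [0.5055, -0.3019, 0.242]
orientation: [-1.999, -2.422, 0.001]
force: [-0.5, 1.0, -0.2]
opening: 0.0303
```

```bash
python3 - <<'E'
from fit import *
c,s=np.cos(.195),np.sin(.195)
for n in("scene","top"):
    im,d=bot.grab_frame(n);cv2.imwrite(f"pics/end_{n}.png",im[:,:,::-1]);D=cloud(n,d)-[.5811,.0279,0]
    T=np.stack([c*D[...,0]+s*D[...,1],-s*D[...,0]+c*D[...,1],D[...,2]],-1);I=im.min(2)
    dy=-.005 if n=="scene" else .0015
    r=np.hypot(T[...,0],T[...,1]-dy)
    for a in(-28,-20,-12,12,20,28):
        th=np.arctan2(-(T[...,1]-dy),-T[...,0]);m=(abs(np.rad2deg(th)-a)<4)&(abs(r-.137)<.009)&(T[...,2]>.08)&(T[...,2]<.13);k=T[m][:,2]
        if len(k):print(n,"strip top (want .102)",a,len(k),np.percentile(k,[80,90]).round(4))
    m=(abs(T[...,0]+.138)<.012)&(abs(T[...,1]-dy)<.02)&(T[...,2]>.105);print(n,"tab top (want .126)",np.percentile(T[m][:,2],[80,90,97]).round(4))
    for k6 in range(0,360,45):
        a=np.deg2rad(k6);m=(np.hypot(T[...,0]-.055*np.cos(a),T[...,1]-dy-.055*np.sin(a))<.012)&(T[...,2]>.06)&(T[...,2]<.1)
        print(k6,np.median(T[m][:,2]).round(4),end="; ")
    print()
a,b=[cv2.imread(f"pics/end_{n}.png") for n in("scene","top")]
A=cv2.resize(a[140:250,230:350],(480,440));B=cv2.resize(b[140:250,275:370],(320,370));B=cv2.copyMakeBorder(B,0,70,0,0,0)
cv2.imwrite("pics/end.png",np.hstack([A,B]));print(bot.observe()["time"],bot.observe()["position"])
E
```

```text
scene strip top (want .102) -28 31 [0.1013 0.102 ]
scene strip top (want .102) -20 37 [0.1007 0.1014]
scene strip top (want .102) -12 44 [0.1011 0.1067]
scene strip top (want .102) 12 88 [0.1059 0.1159]
scene strip top (want .102) 20 78 [0.1007 0.1013]
scene strip top (want .102) 28 55 [0.1005 0.1017]
scene tab top (want .126) [0.125  0.126  0.1266]
0 0.0865; 45 0.0871; 90 0.0865; 135 0.0874; 180 0.0864; 225 0.0838; 270 0.0874; 315 0.0864; 
top strip top (want .102) -28 25 [0.1038 0.1045]
top strip top (want .102) -20 25 [0.1029 0.1036]
top strip top (want .102) -12 27 [0.1055 0.1231]
top strip top (want .102) 12 26 [0.1037 0.1249]
top strip top (want .102) 20 24 [0.1033 0.104 ]
top strip top (want .102) 28 25 [0.1028 0.1032]
top tab top (want .126) [0.1271 0.1278 0.1282]
0 0.0866; 45 0.0875; 90 0.0873; 135 0.0883; 180 0.0867; 225 0.0878; 270 0.0877; 315 0.0875; 
18.175 [ 0.50515131 -0.29808642  0.2427917 ]
```

Both parts read home and level: wheel top about 87–88 mm all round (want 88), guide top 102 mm along its length, tab 126 mm. The robot is clear, so I hand in.

```bash
python3 -c "
from cell import bot
print(bot.sign_off())"
```

```text
the job is handed in; nothing more can be done
None
```

The star wheel is seated on the hub and the guide is home on its sill. I handed the job in at about 18 s, with the gripper open and clear of everything.

**Star wheel:** I turned it about 37° and lowered it over the three studs. Contact came with the underside at 74 mm, and the last depth check read its top at about 86–88 mm all round (88 expected). One of the 16 readings was lower, at 84 mm.

**Guide:** I pushed it down between the clips and pressed it onto the sill with about 28 N. Its strip top then read 100–104 mm along its length (102 expected) and its tab 125–128 mm (126 expected).

**Checks that disagreed or failed:**
- **Cameras:** the scene camera read about 5 mm off along y compared with the top camera and the robot.
- **Guide position:** my first outline fit put the guide about 6 mm off along its length. Depth data showed this, and I corrected it before pushing the guide into the slots.
- **Final picture:** I could not view it because the picture limit was reached, so the last check was by depth numbers only. I did not measure the canisters and tools again at the end. They looked in place in the earlier views.

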